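Set up the infusion bottles for the round, by size

ROBOT

A 6-joint arm with a two-finger parallel gripper is mounted at the origin on a cart in front of the work surface, level with it; the furniture and walls round the work are solid. World frame = base frame: x ahead of the robot, y to its left, z up, the work surface at z = 0. Lengths are in m, angles in rad, forces in N, time in s.
With the tool pointing down it reaches from about 0.3 to 0.875 m from the base axis. Payload 6.4 kg.
Tool frame: the origin (TCP) lies on the mounting face of the last link; the fingertips stand 173 mm ahead of it and the grasp point (between the pads) lies 155 mm ahead of it (ctrl.tip_reach is the distance from the TCP to the fingertips, in m); z points along the fingers, y is the line along which they close (so a half turn about z gives the same grasp; the last joint's range is limited). The gripper opens to 85 mm and grips with 20 to 120 N. Pads are 22 mm wide; open, the fingers measure 114 mm over their backs; the gripper's body (76 mm by 85 mm) begins 54 mm behind the grasp point. The pads swing forward as they close: fully open they stand 13 mm farther back than shut.
Start: joints at [-0.206, 0.181, 1.607, -0, 1.354, -0.206], TCP at [0.575, 0, 0.405] pointing down, gripper open.
Joint ranges: [-2.99, 2.99], [-0.89, 2.07], [0.3, 2.58], [-1.14, 4.28], [0, 2.63], [-3.12, 3.12]. Speed limits (rad/s): [2.57, 2.57, 3.01, 3.14, 3.14, 3.14].

INTERFACE

Orientations are given as a unit quaternion [w, x, y, z].
In Python, from bench import ctrl gives the robot as it stands.
- The arm moves only by the shell command python3 -m pendant 'ROWS'. ROWS is JSON, a list that holds one entry, the list of rows, each a list of 7 numbers: the opening, from 0 (shut) to 1 (fully open), then the shift along the tool's x, y, z in mm, then the turn, a rotation vector about the tool's x, y, z in rad. A call has 1 to 5 rows; each row is the pose to reach, as a shift and turn from the pose commanded when the call began, along the tool's axes at that moment; what a row does not reach only later rows make up. A row lasts 1/12 s, in which the tool goes at most 41.7 mm and 7.16 degrees, less where a joint would pass 70% of its speed; a pose out of reach is approached as far as the arm can. A call with a gripper value outside its range is refused whole. The fingers move at their own pace and stop on an object; the grip force is fixed at half the most. Time passes only in rows, so rows that repeat a pose let the fingers close. It gives the time, the measured TCP pose, the force, the opening and the grip force at its end, in the units of the state.
- ctrl.get_obs(): the state, without advancing time (a new reading comes with each control period).
- ctrl.camera(name): name is "scene" or "side" or "wrist"; returns the picture (400x640x3 uint8, red, green, blue); there is no depth.
- ctrl.camera_params(name): a dict with "mtx" (3x3 intrinsics, pixels), "distortion" ([k1, k2, p1, p2, k3] as OpenCV has them; the pictures are not rectified), "world_from_camera" (4x4, takes a point from camera to world coordinates); the wrist camera has in their place "tool_from_camera" (4x4, takes a point from camera to tool coordinates, whose origin is the TCP and whose axes are the flange's). Camera axes: x right, y down, z forward; pixel columns grow to the right and rows downward; lengths in m; the calibration is good to about 2 mm. A picture is of the moment at which its call begins: read the wrist's pose just before it. camera_params takes no time and is no camera call.
- ctrl.hand_in(): hands the job in; it is judged then, once.
Trained networks look in the newest picture that a camera, given by its name, has taken for a name from the list of things; names that differ only in an ending like _2 or _b are one class to them, and where a whole thing is asked for, a point or a joint stands for the part that bears it (a point fixed in the world has none). Each returns a list of dicts, best first, with "confidence" (0 to 1); they miss things now and then, are a little off and sometimes report something else, mostly with a low value. They report only what shows in the picture. A call takes as long as a camera call.
- ctrl.boxes_of(camera, name): "point" ([column, row] as shares, 0 to 1, of the picture: columns of its width, rows of its height, amid what is visible of it).
The state is a dict: "time_s": time; "q": joint angles; "dq": joint speeds; "joint_efforts": joint torques, N m; "eef_pos": TCP position; "eef_rot": TCP orientation; "wrist_force": force on the tool from outside, world axes, zero at the start; "torque": the same for the moment, N m; "opening": opening from 0.0 (shut) to 1.0 (fully open); "grasp_force": force on a finger pad.
Only numpy, scipy, OpenCV 4.12 (cv2) and the standard library are available. Lean on these libraries where they do the work, as an engineer would, in place of code of your own. Each camera call takes 0.05 s, during which the arm holds its last target. There are 200 camera calls.

TASK

Move the three infusion bottles from the store rack to the round rack (the longer rack, with a small steel post at one end) and stand them there in order of size: the smallest on the pad next to the post, the medium one on the middle pad, the largest on the pad farthest from the post. Each stands upright and centred on its pad; keep the bottles upright all the way and leave the marker and the syringe lying where they are.

Things in the scene. Friction and masses are not known exactly. Their poses are not given: they have to be found in the camera images.
- small_bottle: The smallest of the three clear-white infusion bottles, upright, body 47 mm in diameter, 118 mm tall, about 97 g. Origin at the centre of its underside, z up. Its round neck with the cap, 28 mm wide, takes up the top 18 mm; below it the shoulders widen to the body. It can be gripped by the neck from above
- medium_bottle: The medium one of the three clear-white infusion bottles, upright, body 61 mm in diameter, 150 mm tall, about 210 g. Origin at the centre of its underside, z up. Its round neck with the cap, 34 mm wide, takes up the top 22 mm; below it the shoulders widen to the body. It can be gripped by the neck from above
- large_bottle: The largest of the three clear-white infusion bottles, upright, body 72 mm in diameter, 172 mm tall, about 320 g. Origin at the centre of its underside, z up. Its round neck with the cap, 37 mm wide, takes up the top 25 mm; below it the shoulders widen to the body. It can be gripped by the neck from above
- store_rack: Store rack; the bottles start on its pads, one on each, in any order: white deck 270 x 116 x 12 mm (y, x, z), three round dark pads at y = -84, 0, +84 mm on its x = 0 line, wire rails at x = -52 and +52 mm, 40 mm high (99 mm free between). Fixed. Origin: centre of its underside, pads 12 mm above it. Nothing on its ends
- round_rack: Round rack, empty at the start: white deck 330 x 116 x 12 mm (y, x, z), three round dark pads at y = -84, 0, +84 mm on its x = 0 line, wire rails at x = -52 and +52 mm, 40 mm high (99 mm free between). Fixed. Origin: centre of its underside, pads 12 mm above it. The post stands at one end, a flat 20 mm steel disc at the other
- end_post: Steel post with a round knob, 22 mm wide, 56 mm tall, fixed on the deck of the round rack at either its y = +150 or its y = -150 mm end. Origin at the centre of its foot on the deck. The pads lie 66, 150 and 234 mm from it along the rack
- felt_marker: White felt marker with a black cap, 135 x 17 x 16 mm, lying loose on the worktop on the robot's side of the store rack, parallel to it, about 90 mm from its centre line; not to be disturbed. Origin at the centre of its underside, its length along y
- loose_syringe: White syringe, 115 x 30 x 19 mm, lying loose on the worktop on the robot's side of the round rack, parallel to it, about 90 mm from its centre line; not to be disturbed. Origin at the centre of its underside, its length along y

How it is judged:
At the end, for the whole second after the job is handed in: On the round rack the small, medium and large bottle stand at rest on its deck, at 66, 150 and 234 mm from the post (each within 13 mm along the row and 16 mm across it), upright within 0.13 rad (horizontal distance between small_bottle and end_post between 0.053 and 0.079 m and x of small_bottle in the frame of round_rack between -0.016 and 0.016 m and y of small_bottle in the frame of round_rack between -0.1 and 0.1 m and z of small_bottle in the frame of round_rack between 0.006 and 0.018 m and angle between each of small_bottle, medium_bottle, large_bottle's own z axis and vertical below 0.13 rad and linear speed of each of small_bottle, medium_bottle, large_bottle below 0.02 m/s and horizontal distance between medium_bottle and end_post between 0.137 and 0.163 m and x of medium_bottle in the frame of round_rack between -0.016 and 0.016 m and y of medium_bottle in the frame of round_rack between -0.1 and 0.1 m and z of medium_bottle in the frame of round_rack between 0.006 and 0.018 m and horizontal distance between large_bottle and end_post between 0.221 and 0.247 m and x of large_bottle in the frame of round_rack between -0.016 and 0.016 m and y of large_bottle in the frame of round_rack between -0.1 and 0.1 m and z of large_bottle in the frame of round_rack between 0.006 and 0.018 m); the robot touches nothing.
It fails at once if the small bottle is tipped over by more than 0.5 rad (angle between small_bottle's own z axis and vertical above 0.5 rad).
It fails at once if the medium bottle is tipped over by more than 0.5 rad (angle between medium_bottle's own z axis and vertical above 0.5 rad).
It fails at once if the large bottle is tipped over by more than 0.5 rad (angle between large_bottle's own z axis and vertical above 0.5 rad).
It fails at once if the marker is shifted by more than 30 mm (distance of felt_marker from where it was at the start of the episode above 0.03 m).
It fails at once if the syringe is shifted by more than 30 mm (distance of loose_syringe from where it was at the start of the episode above 0.03 m).
It also fails if it takes over 112 s, if anything falls off the work surface, if the arm or the gripper's body presses on something with over 40 N, if the wrist force passes 120 N, or if a joint passes its speed limit or range.

## Working session

There is one attempt and no reset: what is moved stays moved. The work goes in short steps, Python scripts to look and compute and a shell command to move; the robot and the scene stay as the last step left them, time stands still between calls to the robot, and variables do not carry over. Pictures are saved under pics/ and viewed, at most 14 in all, crops included, and the job is handed in when it is done.

```bash
mkdir -p pics; cat > h.py <<'E'
import numpy as np, cv2
from bench import ctrl
from scipy.spatial.transform import Rotation as R
def pose():
    o=ctrl.get_obs(); q=np.array(o["eef_rot"]); T=np.eye(4)
    T[:3,:3]=R.from_quat(q[[1,2,3,0]]).as_matrix(); T[:3,3]=o["eef_pos"]; return T
def cam(name,T=None):
    p=ctrl.camera_params(name)
    W=np.array(p["world_from_camera"]) if "world_from_camera" in p else T@np.array(p["tool_from_camera"])
    return np.array(p["mtx"],float),np.array(p["distortion"],float),W
def onplane(uv,z,c):
    K,d,W=c; n=cv2.undistortPoints(np.array([[uv]],float),K,d)[0,0]
    r=W[:3,:3]@[n[0],n[1],1]; o=W[:3,3]; return o+r*(z-o[2])/r[2]
def proj(P,c):
    K,d,W=c; M=np.linalg.inv(W); r,_=cv2.Rodrigues(M[:3,:3])
    return cv2.projectPoints(np.array(P,float).reshape(-1,1,3),r,M[:3,3],K,d)[0].reshape(-1,2)
def snap(name,f=None):
    T=pose(); im=ctrl.camera(name)
    if f: cv2.imwrite("pics/"+f,im[:,:,::-1])
    return im,cam(name,T)
E
python3 - <<'E'
from h import *
np.set_printoptions(precision=3,suppress=True)
print(pose())
for n in("scene","side","wrist"):
    im,c=snap(n,n+"0.png"); print(n,c[2])
    for o in "small_bottle medium_bottle large_bottle end_post felt_marker loose_syringe store_rack round_rack".split():
        for b in ctrl.boxes_of(n,o)[:3]:
            uv=np.array(b["point"])*[640,400]; print(o,round(b["confidence"],2),uv.round(),onplane(uv,.07 if 'bot' in o else .02,c))
E
```

```text
[[ 0.     1.    -0.002  0.575]
 [ 1.    -0.     0.     0.   ]
 [ 0.    -0.002 -1.     0.404]
 [ 0.     0.     0.     1.   ]]
scene [[-0.667 -0.286  0.688 -0.175]
 [-0.745  0.271 -0.609  0.667]
 [-0.013 -0.919 -0.394  0.428]
 [ 0.     0.     0.     1.   ]]
medium_bottle 0.92 [346. 178.] [ 0.505 -0.027  0.07 ]
large_bottle 0.76 [358. 164.] [ 0.574 -0.152  0.07 ]
large_bottle 0.52 [375. 168.] [ 0.509 -0.16   0.07 ]
end_post 0.75 [192. 244.] [0.539 0.423 0.02 ]
felt_marker 0.49 [383. 197.] [ 0.419 -0.091  0.02 ]
loose_syringe 0.69 [273. 239.] [0.434 0.277 0.02 ]
loose_syringe 0.46 [356. 198.] [ 0.469 -0.033  0.02 ]
store_rack 0.81 [360. 197.] [ 0.463 -0.042  0.02 ]
round_rack 0.56 [244. 232.] [0.509 0.309 0.02 ]
round_rack 0.41 [273. 241.] [0.428 0.281 0.02 ]
side [[ 0.882 -0.235  0.408 -0.091]
 [-0.471 -0.405  0.784 -0.962]
 [-0.019 -0.884 -0.468  0.669]
 [ 0.     0.     0.     1.   ]]
medium_bottle 0.71 [355. 204.] [ 0.502 -0.013  0.07 ]
medium_bottle 0.29 [349. 253.] [ 0.374 -0.195  0.07 ]
large_bottle 0.59 [378. 214.] [ 0.523 -0.085  0.07 ]
large_bottle 0.35 [311. 181.] [0.466 0.158 
[... 202 characters left out ...]
02 ]
store_rack 0.77 [382. 248.] [ 0.491 -0.15   0.02 ]
round_rack 0.82 [312. 181.] [0.515 0.249 0.02 ]
wrist [[ 1.    -0.    -0.     0.575]
 [-0.    -0.946 -0.325  0.083]
 [-0.     0.325 -0.946  0.375]
 [ 0.     0.     0.     1.   ]]
small_bottle 0.76 [282. 339.] [ 0.525 -0.209  0.07 ]
small_bottle 0.26 [287.  36.] [0.544 0.138 0.07 ]
medium_bottle 0.97 [248. 199.] [ 0.496 -0.019  0.07 ]
medium_bottle 0.16 [282. 335.] [ 0.524 -0.202  0.07 ]
large_bottle 0.61 [270. 275.] [ 0.515 -0.113  0.07 ]
felt_marker 0.61 [204. 228.] [ 0.422 -0.075  0.02 ]
store_rack 0.72 [293. 187.] [ 0.54  -0.019  0.02 ]
store_rack 0.31 [281. 338.] [ 0.515 -0.254  0.02 ]
round_rack 0.78 [288.  34.] [0.54  0.149 0.02 ]
```

```bash
python3 - <<'E'
import cv2,numpy as np
a=cv2.imread("pics/wrist0.png");b=cv2.imread("pics/side0.png")
cv2.imwrite("pics/w0v.png",cv2.resize(a,(800,500)))
cv2.imwrite("pics/s0v.png",cv2.resize(b[120:320,220:480],(780,600),interpolation=cv2.INTER_CUBIC))
E
```

```text
(no output)
```

View pics/w0v.png

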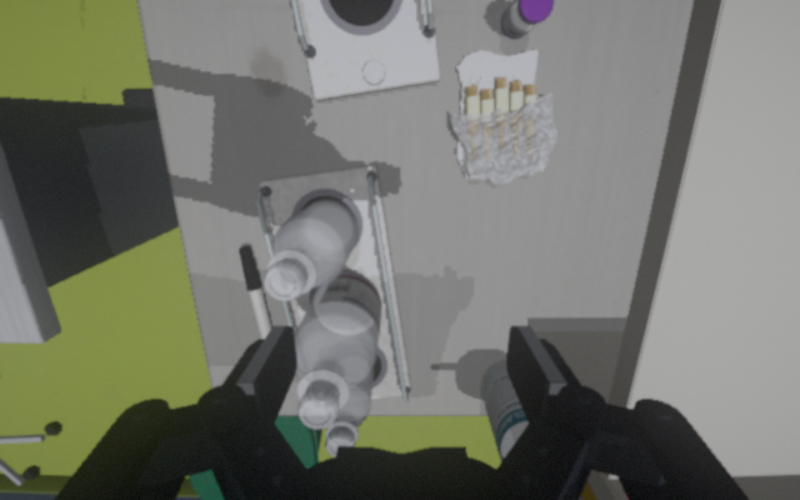

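View pics/s0v.png

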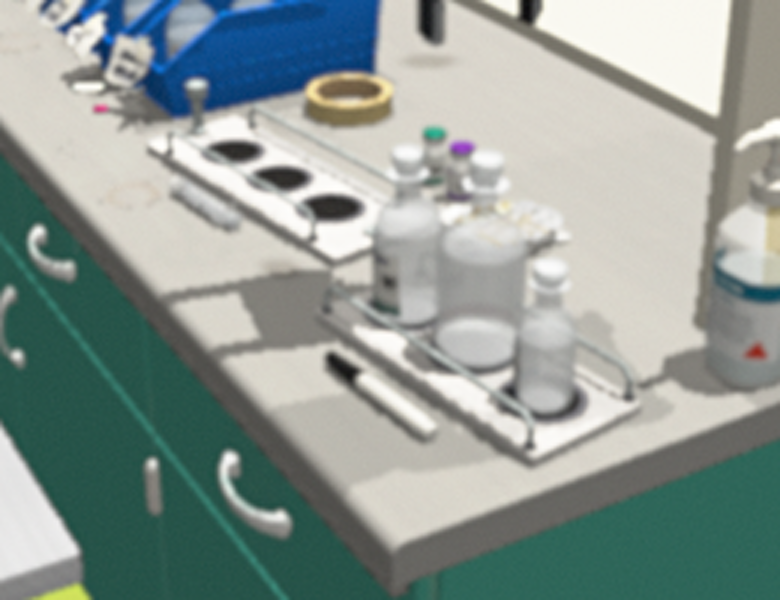

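The wrist view shows the medium bottle (cap at pixel 230,220), the large one (254,320) and the small one (273,350) going from +y to -y. The side view shows the post at the far +y end of the empty round rack, with pads at about (298,170), (314,179) and (330,189).

```bash
python3 - <<'E'
from h import *
np.set_printoptions(precision=3,suppress=True)
cw=cam("wrist",pose()); cs=cam("side")
S=lambda u,v:(u/3+220,v/3+120)
V=lambda u,v:(u/1.25,v/1.25)
for n,uw,us,z in(("med",(288,268),(408,152),.162),("large",(318,398),(488,160),.184),("small",(341,433),(551,266),.130)):
    print(n,onplane(V(*uw),z,cw),onplane(S(*us),z,cs))
for n,u in(("padfar",(234,151)),("padmid",(281,178)),("padnear",(331,208))): print(n,onplane(S(*u),.012,cs))
print("post foot",onplane(S(197,127),.012,cs),"knob",onplane(S(197,88),.060,cs))
print("disc",onplane(V(373,72),.012,cw))
for u in((317,100),(439,80)): print("roundcorner",onplane(V(*u),.012,cw))
for u in((262,184),(371,168),(408,396)): print("storerail",onplane(V(*u),.03,cw))
for u in((330,375),(325,205)): print("storepad",onplane(V(*u),.012,cw))
E
```

```text
med [ 0.505 -0.     0.162] [ 0.5   -0.017  0.162]
large [ 0.522 -0.079  0.184] [ 0.519 -0.101  0.184]
small [ 0.524 -0.161  0.13 ] [ 0.522 -0.182  0.13 ]
padfar [0.52  0.357 0.012]
padmid [0.532 0.274 0.012]
padnear [0.542 0.189 0.012]
post foot [0.513 0.434 0.012] knob [0.512 0.427 0.06 ]
disc [0.55  0.127 0.012]
roundcorner [0.498 0.104 0.012]
roundcorner [0.608 0.121 0.012]
storerail [0.446 0.031 0.03 ]
storerail [0.547 0.045 0.03 ]
storerail [ 0.582 -0.207  0.03 ]
storepad [ 0.492 -0.192  0.012]
storepad [0.499 0.008 0.012]
```

```bash
python3 -m pendant '[[[1,-40,-12,0,0,0,0],[1,-80,-24,0,0,0,0],[1,-120,-36,0,0,0,0],[1,-160,-48,0,0,0,0],[1,-172,-52,0,0,0,0]]]'; python3 -m pendant '[[[1,0,0,0,0,0,0],[1,0,0,0,0,0,0],[1,0,0,0,0,0,0]]]'
python3 - <<'E'
from h import *
im,c=snap("wrist","w1.png"); print(pose()[:3,3])
for o in("small_bottle","large_bottle"): 
  for b in ctrl.boxes_of("wrist",o)[:2]: print(o,b["confidence"],np.array(b["point"])*[640,400])
P=[[.523,-.172,.13],[.521,-.09,.184]]; uv=proj(P,c); print(uv)
cv2.imwrite("pics/w1v.png",cv2.resize(im[:,:,::-1],(800,500)))
E
```

```text
time_s: 1.77
eef_pos: [0.5216, -0.1763, 0.4048]
eef_rot: [0.001, 0.708, 0.706, -0.001]
wrist_force: [0.2, 0.1, -0.2]
opening: 0.998
grasp_force: 0.0
time_s: 2.02
eef_pos: [0.5233, -0.1711, 0.4046]
eef_rot: [-0.0, 0.707, 0.707, 0.0]
wrist_force: [0.3, -0.3, -1.0]
opening: 0.998
grasp_force: 0.0
[ 0.52339107 -0.17073434  0.4046699 ]
small_bottle 0.76 [315.904 191.   ]
large_bottle 0.85 [320.192 105.2  ]
[[321.15991745 201.90281148]
 [317.9682205  103.02760365]]
```

View pics/w1v.png

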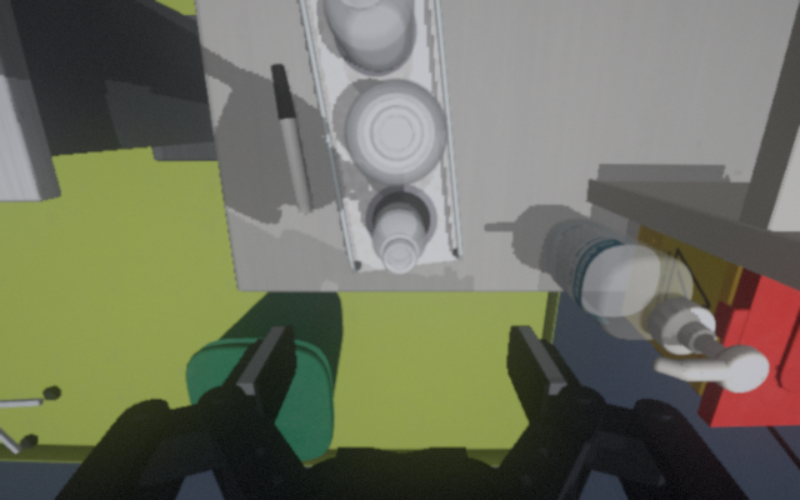

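The small cap is at pixel (320,202), which matches my prediction for (0.523, -0.172). The large cap is at (318,105). Descending to grip the small neck.

```bash
python3 -m pendant '[[[0.8,-1,-1,40,0,0,0],[0.8,-1,-1,80,0,0,0],[0.8,-1,-1,110,0,0,0],[0.8,-1,-1,126,0,0,0],[0.8,-1,-1,126,0,0,0]]]'; python3 -m pendant '[[[0.8,0,0,0,0,0,0],[0,0,0,0,0,0,0],[0,0,0,0,0,0,0],[0,0,0,0,0,0,0],[0,0,0,0,0,0,0]]]'; python3 -m pendant '[[[0,0,0,0,0,0,0],[0,0,0,0,0,0,0],[0,0,0,0,0,0,0],[0,0,0,0,0,0,0],[0,0,0,0,0,0,0]]]'
python3 - <<'E'
from h import *
im,c=snap("wrist"); a=im[:,:,::-1]; im2,_=snap("side")
cv2.imwrite("pics/g1.png",np.hstack([cv2.resize(a[150:400,120:520],(480,300)),cv2.resize(im2[180:300,340:460,::-1],(300,300))]))
E
```

```text
time_s: 2.58
eef_pos: [0.5206, -0.1709, 0.2742]
eef_rot: [-0.004, 0.707, 0.708, -0.001]
wrist_force: [-0.6, 0.1, 0.7]
opening: 0.803
grasp_force: 0.0
time_s: 3.0
eef_pos: [0.5228, -0.1734, 0.2808]
eef_rot: [0.002, 0.707, 0.707, 0.0]
wrist_force: [-0.8, -0.8, 4.5]
opening: 0.292
grasp_force: 58.7
time_s: 3.42
eef_pos: [0.5228, -0.1735, 0.2808]
eef_rot: [0.002, 0.707, 0.707, 0.0]
wrist_force: [-0.4, -0.8, 6.1]
opening: 0.297
grasp_force: 58.6
```

View pics/g1.png

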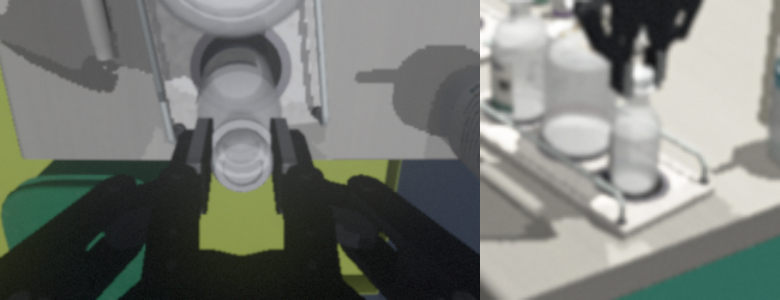

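Small bottle is held by the neck. Lifting over the neighbours and carrying it to the far end of the round rack.

```bash
python3 -c "
from h import *
c=cam('wrist',pose()); print(onplane((321,279),.13,c))"
python3 -m pendant '[[[0,0,0,-30,0,0,0],[0,0,0,-70,0,0,0],[0,0,0,-110,0,0,0],[0,0,0,-150,0,0,0],[0,0,0,-190,0,0,0]]]'; python3 -m pendant '[[[0,0,0,-10,0,0,0],[0,30,0,-10,0,0,0],[0,65,0,-10,0,0,0],[0,105,0,-10,0,0,0],[0,145,0,-10,0,0,0]]]'; python3 -m pendant '[[[0,40,0,0,0,0,0],[0,80,0,0,0,0,0],[0,120,0,0,0,0,0],[0,160,0,0,0,0,0],[0,200,0,0,0,0,0]]]';python3 -m pendant '[[[0,40,0,0,0,0,0],[0,80,0,0,0,0,0],[0,110,0,0,0,0,0],[0,110,0,0,0,0,0],[0,110,0,0,0,0,0]]]'
python3 - <<'E'
from h import *
print(pose()[:3,3])
im,c=snap("wrist","w2.png"); a=im[:,:,::-1]
print(proj([[.532,.274,.012],[.542,.189,.012],[.52,.357,.012],[.512,.427,.068]],c))
for o in("end_post","round_rack"): print(o,[(b["confidence"],np.array(b["point"])*[640,400]) for b in ctrl.boxes_of("wrist",o)[:2]])
cv2.imwrite("pics/w2v.png",cv2.resize(a,(800,500)))
E
```

```text
[ 0.52277571 -0.17073143  0.13      ]
time_s: 3.93
eef_pos: [0.5215, -0.1727, 0.4713]
eef_rot: [0.0, 0.707, 0.707, 0.0]
wrist_force: [0.8, -0.8, -1.4]
opening: 0.295
grasp_force: 59.6
time_s: 4.35
eef_pos: [0.5215, -0.0269, 0.479]
eef_rot: [0.0, 0.708, 0.706, 0.0]
wrist_force: [1.7, 0.2, -1.5]
opening: 0.289
grasp_force: 59.6
time_s: 4.77
eef_pos: [0.5214, 0.1739, 0.4791]
eef_rot: [0.0, 0.707, 0.707, 0.0]
wrist_force: [0.9, 0.3, -0.8]
opening: 0.294
grasp_force: 59.6
time_s: 5.18
eef_pos: [0.5214, 0.2837, 0.4785]
eef_rot: [0.0, 0.706, 0.708, -0.0]
wrist_force: [0.8, -1.2, -1.6]
opening: 0.29
grasp_force: 59.6
[0.52140907 0.28366643 0.47848757]
[[328.47920771 165.27533759]
 [334.2287123  218.4650931 ]
 [320.5260282  106.69616016]
 [313.61492646  44.0821851 ]]
end_post [(0.86, array([308.672,  49.4  ]))]
round_rack [(0.82, array([325.632, 125.6  ]))]
```

View pics/w2v.png

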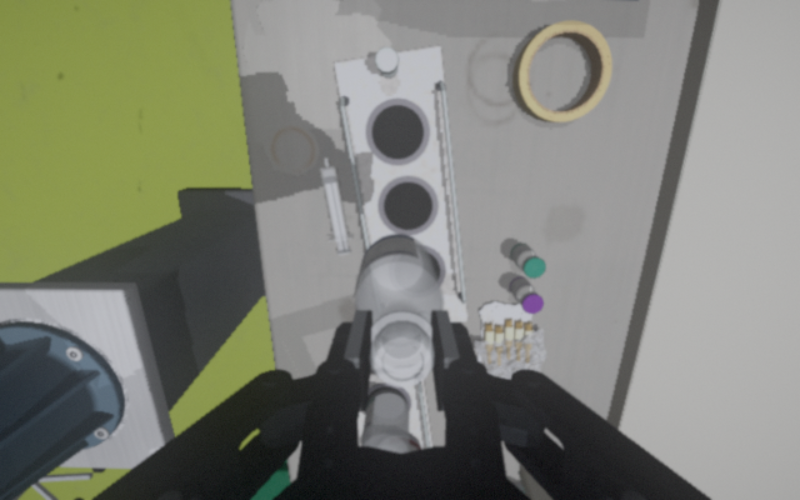

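The small bottle hangs upright in the grip. The far pad is at pixel (318,105), the middle pad at (326,164) and the post knob at (310,48). All are within 2 px of prediction, so I'll refine them numerically.

```bash
python3 - <<'E'
from h import *
np.set_printoptions(precision=4,suppress=True)
im=cv2.imread("pics/w2.png"); g=cv2.cvtColor(im,cv2.COLOR_BGR2GRAY); c=cam("wrist",pose())
res=[]
for u,v in((318,105),(326,164)):
    m=(g<80).astype(np.uint8); _,l,s,ce=cv2.connectedComponentsWithStats(m); k=l[v,u]
    print(ce[k],s[k]); res.append(onplane(ce[k],.012,c))
far,mid=res; print(far,mid,np.linalg.norm(far-mid)); near=2*mid-far
m,d=(far+mid)/2,(far-mid)/np.linalg.norm(far-mid)
print("far,mid,near",m+.042*d,m-.042*d,m-.126*d,"post",m+.108*d, "knob", onplane((309.6,48),.068,c),"tilt",d)
E
```

```text
[317.8245 105.2813] [ 299   85   39   42 1276]
[326.0611 164.3819] [ 308  147   37   36 1063]
[0.5173 0.3563 0.012 ] [0.5291 0.2727 0.012 ] 0.08445972752849146
far,mid,near [0.5173 0.3561 0.012 ] [0.5291 0.2729 0.012 ] [0.5409 0.1898 0.012 ] post [0.5081 0.4215 0.012 ] knob [0.5087 0.4204 0.068 ] tilt [-0.14    0.9901  0.    ]
```

```bash
python3 -m pendant '[[[0,35,-2,0,0,0,0],[0,71,-4,0,0,0,0],[0,71,-4,40,0,0,0],[0,71,-4,80,0,0,0],[0,71,-4,115,0,0,0]]]'; python3 -m pendant '[[[0,0,0,30,0,0,0],[0,0,0,50,0,0,0],[0,0,0,60,0,0,0],[0,0,0,60,0,0,0],[0,0,0,60,0,0,0]]]'
python3 - <<'E'
from h import *
print(pose()[:3,3]); im,c=snap("wrist"); a=im[:,:,::-1]; im2,_=snap("side")
print(proj([[.5173,.3561,.15]],c))
cv2.imwrite("pics/p1.png",np.hstack([cv2.resize(a[100:350,120:520],(480,300)),cv2.resize(im2[120:220,250:350,::-1],(300,300))]))
E
```

```text
time_s: 5.75
eef_pos: [0.5181, 0.3521, 0.3624]
eef_rot: [0.0, 0.707, 0.707, 0.0]
wrist_force: [-0.3, 0.1, -1.7]
opening: 0.298
grasp_force: 59.6
time_s: 6.17
eef_pos: [0.5187, 0.3523, 0.3045]
eef_rot: [0.0, 0.708, 0.707, 0.0]
wrist_force: [0.9, -0.2, -0.6]
opening: 0.291
grasp_force: 59.6
[0.51871948 0.35233835 0.30449083]
[[318.75253004 273.58168767]]
```

View pics/p1.png

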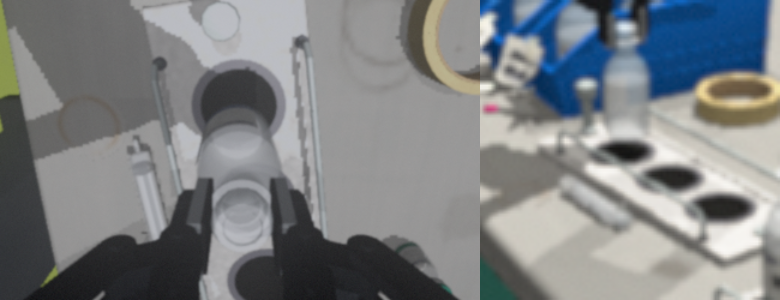

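The bottle hangs over the far pad, with the cap at about (321,278) against a predicted (319,274). Shifting 2 mm and lowering.

```bash
python3 -m pendant '[[[0,2,-1,8,0,0,0],[0,2,-1,16,0,0,0],[0,2,-1,20,0,0,0],[0,2,-1,23,0,0,0],[0,2,-1,23,0,0,0]]]';python3 -m pendant '[[[0,0,0,0,0,0,0],[0,0,0,0,0,0,0],[0.15,0,0,0,0,0,0],[0.32,0,0,0,0,0,0],[0.4,0,0,0,0,0,0]]]'; python3 -m pendant '[[[0.6,0,0,0,0,0,0],[0.8,0,0,0,0,0,0],[0.8,0,0,-10,0,0,0],[0.8,0,0,-40,0,0,0],[0.8,0,0,-80,0,0,0]]]'
python3 -m pendant '[[[0.8,0,0,-40,0,0,0],[0.8,0,0,-80,0,0,0],[0.8,0,0,-120,0,0,0],[0.8,0,0,-120,0,0,0],[0.8,0,0,-120,0,0,0]]]'
python3 - <<'E'
from h import *
print(pose()[:3,3]); im,c=snap("wrist","w3.png"); a=im[:,:,::-1].copy()
uv=proj([[.5173,.3561,.130],[.5087,.4204,.068]],c);print(uv)
print([(b["confidence"],np.array(b["point"])*[640,400]) for b in ctrl.boxes_of("wrist","small_bottle")[:2]])
cv2.imwrite("pics/w3v.png",cv2.resize(a[0:300,160:480],(640,600)))
E
```

```text
time_s: 6.68
eef_pos: [0.517, 0.3553, 0.281]
eef_rot: [-0.0, 0.707, 0.707, 0.0]
wrist_force: [-0.6, 0.6, 1.5]
opening: 0.301
grasp_force: 59.9
time_s: 7.1
eef_pos: [0.517, 0.355, 0.2805]
eef_rot: [0.0, 0.707, 0.707, 0.0]
wrist_force: [-0.2, -0.2, -0.3]
opening: 0.4
grasp_force: 0.0
time_s: 7.52
eef_pos: [0.5159, 0.3544, 0.3582]
eef_rot: [-0.001, 0.707, 0.707, -0.004]
wrist_force: [0.4, 0.2, -0.6]
opening: 0.796
grasp_force: 0.0
time_s: 7.93
eef_pos: [0.5173, 0.3551, 0.4855]
eef_rot: [0.001, 0.707, 0.707, 0.004]
wrist_force: [0.2, -0.5, 0.2]
opening: 0.803
grasp_force: 0.0
[0.51725447 0.35514476 0.4854573 ]
[[319.1055976  177.67788076]
 [312.04418532 115.53255301]]
[(0.56, array([315.072, 172.32 ]))]
```

View pics/w3v.png

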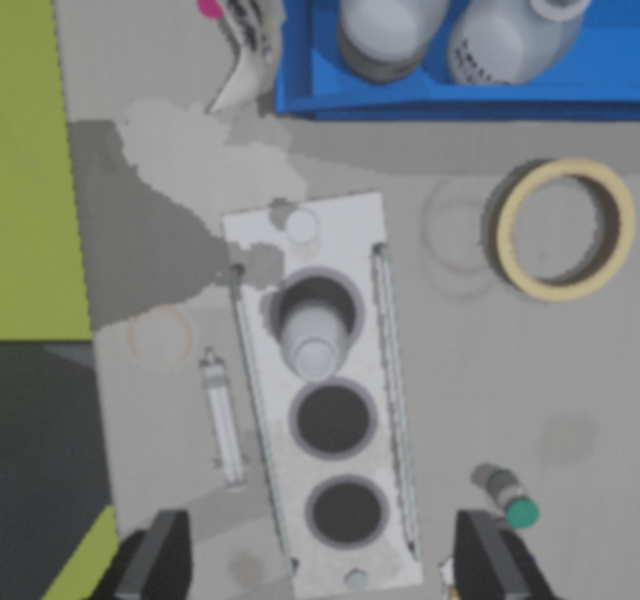

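Small bottle stands upright on its pad: cap at (317,177.5) against a predicted (319,178). Now going above the medium bottle.

```bash
python3 -m pendant '[[[0.8,-40,-1,0,0,0,0],[0.8,-80,-3,0,0,0,0],[0.8,-120,-5,0,0,0,0],[0.8,-160,-6,0,0,0,0],[0.8,-200,-7,0,0,0,0]]]'; python3 -m pendant '[[[0.8,-40,-1,0,0,0,0],[0.8,-80,-3,10,0,0,0],[0.8,-120,-5,30,0,0,0],[0.8,-155,-7,50,0,0,0],[0.8,-163,-7,75,0,0,0]]]'; python3 -m pendant '[[[0.8,0,0,0,0,0,0],[0.8,0,0,0,0,0,0],[0.8,0,0,0,0,0,0]]]'
python3 - <<'E'
from h import *
print(pose()[:3,3]); im,c=snap("wrist","w4.png"); a=im[:,:,::-1].copy()
uv=proj([[.503,-.008,.162],[.52,-.0915,.184]],c);print(uv)
for o in("medium_bottle","large_bottle"): print([(b["confidence"],np.array(b["point"])*[640,400]) for b in ctrl.boxes_of("wrist",o)[:2]])
cv2.imwrite("pics/w4v.png",cv2.resize(a[100:400,160:480],(640,600)))
E
```

```text
time_s: 8.45
eef_pos: [0.5091, 0.1535, 0.4783]
eef_rot: [-0.001, 0.707, 0.707, -0.002]
wrist_force: [0.6, -0.3, -0.1]
opening: 0.798
grasp_force: 0.0
time_s: 8.87
eef_pos: [0.5024, -0.0121, 0.4041]
eef_rot: [0.0, 0.708, 0.706, -0.001]
wrist_force: [0.8, -0.1, -0.2]
opening: 0.8
grasp_force: 0.0
time_s: 9.12
eef_pos: [0.5031, -0.0073, 0.4058]
eef_rot: [-0.001, 0.707, 0.707, -0.0]
wrist_force: [-0.3, 0.5, 0.3]
opening: 0.802
grasp_force: 0.0
[ 0.50309441 -0.00732847  0.40575624]
[[321.75310138 214.64931819]
 [343.16276763 323.02652241]]
[(0.77, array([318.208, 191.   ]))]
[(0.7, array([344.832, 270.12 ]))]
```

View pics/w4v.png

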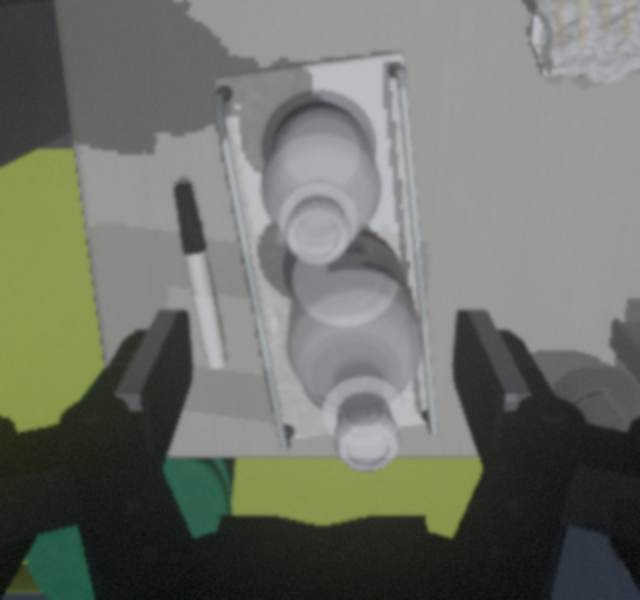

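Medium cap is at (318.5,214.5), so its centre is at about (0.501, -0.008). Gripping it at TCP z 0.310.

```bash
python3 -m pendant '[[[0.8,-1,-2,40,0,0,0],[0.8,-1,-2,75,0,0,0],[0.8,-1,-2,90,0,0,0],[0.8,-1,-2,95,0,0,0],[0.8,-1,-2,95,0,0,0]]]'; python3 -m pendant '[[[0.8,0,0,0,0,0,0],[0,0,0,0,0,0,0],[0,0,0,0,0,0,0],[0,0,0,0,0,0,0],[0,0,0,0,0,0,0]]]'; python3 -m pendant '[[[0,0,0,0,0,0,0],[0,0,0,0,0,0,0],[0,0,0,-4,0,0,0],[0,0,0,-30,0,0,0],[0,0,0,-60,0,0,0]]]'
```

```text
time_s: 9.68
eef_pos: [0.501, -0.0082, 0.3103]
eef_rot: [-0.001, 0.707, 0.708, -0.0]
wrist_force: [0.3, 0.2, 0.5]
opening: 0.799
grasp_force: 0.0
time_s: 10.1
eef_pos: [0.5017, -0.0092, 0.3126]
eef_rot: [0.001, 0.707, 0.707, 0.001]
wrist_force: [-2.4, 0.3, 6.1]
opening: 0.33
grasp_force: 58.7
time_s: 10.52
eef_pos: [0.4999, -0.0088, 0.3694]
eef_rot: [-0.002, 0.707, 0.707, -0.001]
wrist_force: [0.2, 0.3, -0.3]
opening: 0.335
grasp_force: 59.8
```

```bash
python3 -m pendant '[[[0,20,0,-20,0,0,0],[0,60,5,-40,0,0,0],[0,100,10,-40,0,0,0],[0,140,14,-40,0,0,0],[0,180,18,-40,0,0,0]]]'; python3 -m pendant '[[[0,40,5,0,0,0,0],[0,80,8,0,0,0,0],[0,100,10,0,0,0,0],[0,100,10,0,0,0,0],[0,100,10,0,0,0,0]]]'
python3 - <<'E'
from h import *
T=pose();print(T[:3,3]); im,c=snap("wrist","w5.png"); a=im[:,:,::-1]; im2,_=snap("side")
print(proj([[.5291,.2729,T[2,3]-.3126+.162]],c),proj([[.5291,.2729,.012]],c),proj([[.5173,.3561,.13]],c))
cv2.imwrite("pics/p2.png",np.hstack([cv2.resize(a[100:350,120:520],(480,300)),cv2.resize(im2[110:230,250:370,::-1],(300,300))]))
E
```

```text
time_s: 10.93
eef_pos: [0.5189, 0.1728, 0.4118]
eef_rot: [0.0, 0.707, 0.707, 0.001]
wrist_force: [0.8, -0.4, -3.0]
opening: 0.334
grasp_force: 59.8
time_s: 11.35
eef_pos: [0.5286, 0.2722, 0.4104]
eef_rot: [-0.0, 0.706, 0.708, -0.001]
wrist_force: [-0.2, -0.5, -1.9]
opening: 0.335
grasp_force: 59.8
[0.52858577 0.27217039 0.41035333]
[[323.30298224 283.46831014]] [[322.02193524 168.32945506]] [[307.86605229  97.9842807 ]]
```

View pics/p2.png

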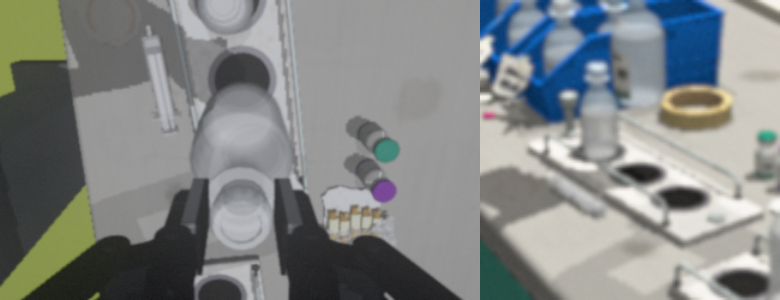

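Medium bottle hangs upright above the middle pad, cap at about (321,278), a few mm from prediction. Correcting slightly and lowering.

```bash
python3 -m pendant '[[[0,-2,1,35,0,0,0],[0,-2,1,65,0,0,0],[0,-2,1,82,0,0,0],[0,-2,1,91,0,0,0],[0,-2,1,97,0,0,0]]]';python3 -m pendant '[[[0,0,0,0,0,0,0],[0,0,0,0,0,0,0],[0.2,0,0,0,0,0,0],[0.36,0,0,0,0,0,0],[0.45,0,0,0,0,0,0]]]'; python3 -m pendant '[[[0.6,0,0,0,0,0,0],[0.8,0,0,0,0,0,0],[0.8,0,0,-10,0,0,0],[0.8,0,0,-40,0,0,0],[0.8,0,0,-80,0,0,0]]]'
python3 -m pendant '[[[0.8,0,0,-40,0,0,0],[0.8,0,0,-70,0,0,0],[0.8,0,0,-95,0,0,0],[0.8,0,0,-95,0,0,0],[0.8,0,0,-95,0,0,0]]]'
python3 - <<'E'
from h import *
print(pose()[:3,3]); im,c=snap("wrist","w6.png"); a=im[:,:,::-1].copy()
print(proj([[.5291,.2729,.162],[.5173,.3561,.130],[.5409,.1898,.012]],c))
cv2.imwrite("pics/w6v.png",cv2.resize(a[0:300,160:480],(640,600)))
E
```

```text
time_s: 11.87
eef_pos: [0.5299, 0.2677, 0.3126]
eef_rot: [-0.0, 0.708, 0.706, -0.001]
wrist_force: [-6.5, 1.0, 31.9]
opening: 0.335
grasp_force: 64.6
time_s: 12.28
eef_pos: [0.5303, 0.2691, 0.3147]
eef_rot: [0.0, 0.707, 0.707, 0.001]
wrist_force: [0.2, -0.1, -0.4]
opening: 0.448
grasp_force: 0.0
time_s: 12.7
eef_pos: [0.5289, 0.2687, 0.3917]
eef_rot: [-0.002, 0.707, 0.707, -0.003]
wrist_force: [0.2, -0.2, 0.3]
opening: 0.797
grasp_force: 0.0
time_s: 13.12
eef_pos: [0.5301, 0.2691, 0.4916]
eef_rot: [0.001, 0.707, 0.707, 0.002]
wrist_force: [-0.7, 0.9, -0.4]
opening: 0.8
grasp_force: 0.0
[0.5300523  0.26911567 0.49164519]
[[318.97171951 180.57823119]
 [307.59480541  95.98228155]
 [326.61281978 206.8858355 ]]
```

View pics/w6v.png

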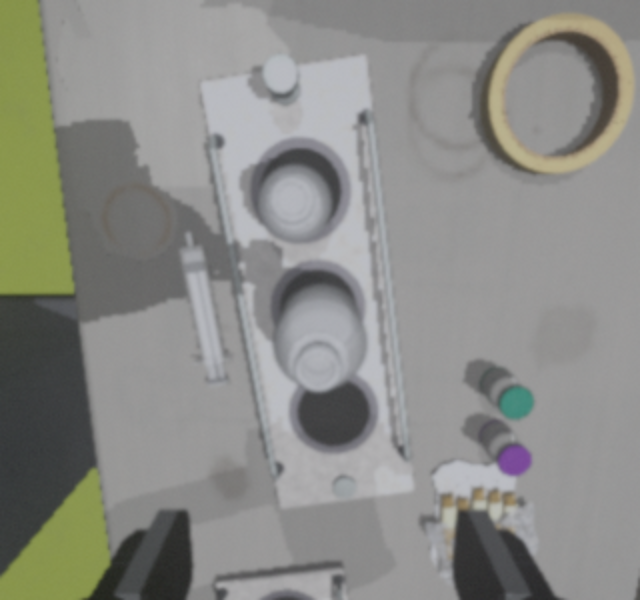

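Medium is upright on the middle pad: cap at (319.5,181) against a predicted (319,181). The small one is at (307,99), within tolerance. Now going above the large bottle.

```bash
python3 -m pendant '[[[0.8,-40,-1,0,0,0,0],[0.8,-80,-2,0,0,0,0],[0.8,-120,-3,0,0,0,0],[0.8,-160,-4,0,0,0,0],[0.8,-200,-5,0,0,0,0]]]'; python3 -m pendant '[[[0.8,-40,-1,0,0,0,0],[0.8,-80,-3,10,0,0,0],[0.8,-120,-5,30,0,0,0],[0.8,-155,-5,50,0,0,0],[0.8,-159,-5,70,0,0,0]]]'; python3 -m pendant '[[[0.8,0,0,0,0,0,0],[0.8,0,0,0,0,0,0],[0.8,0,0,0,0,0,0]]]'
python3 - <<'E'
from h import *
print(pose()[:3,3]); im,c=snap("wrist","w7.png"); a=im[:,:,::-1].copy()
uv=proj([[.52,-.09,.184]],c);print(uv)
cv2.imwrite("pics/w7v.png",cv2.resize(a[100:400,160:480],(640,600)))
E
```

```text
time_s: 13.58
eef_pos: [0.5242, 0.0675, 0.4867]
eef_rot: [-0.001, 0.707, 0.707, -0.001]
wrist_force: [0.8, 0.4, 0.5]
opening: 0.8
grasp_force: 0.0
time_s: 14.0
eef_pos: [0.5192, -0.0947, 0.4165]
eef_rot: [-0.0, 0.709, 0.706, -0.001]
wrist_force: [0.6, -0.4, -0.3]
opening: 0.796
grasp_force: 0.0
time_s: 14.25
eef_pos: [0.5201, -0.0892, 0.4189]
eef_rot: [-0.0, 0.707, 0.707, 0.0]
wrist_force: [0.5, -0.4, -0.1]
opening: 0.801
grasp_force: 0.0
[ 0.52010972 -0.08918077  0.41887756]
[[321.63175169 219.20296224]]
```

View pics/w7v.png

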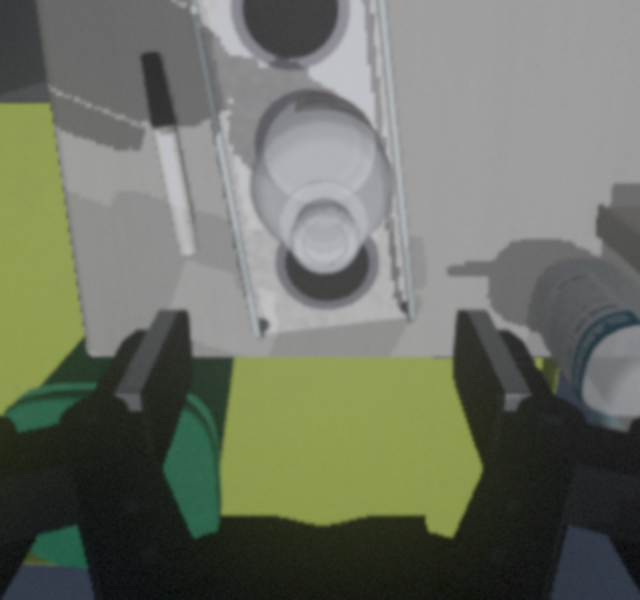

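Large cap is at (322,220), on the prediction. Gripping it at TCP z of about 0.33 and lifting.

```bash
python3 -m pendant '[[[0.8,-1,0,40,0,0,0],[0.8,-1,0,70,0,0,0],[0.8,-1,0,83,0,0,0],[0.8,-1,0,88,0,0,0],[0.8,-1,0,88,0,0,0]]]'; python3 -m pendant '[[[0.8,0,0,0,0,0,0],[0,0,0,0,0,0,0],[0,0,0,0,0,0,0],[0,0,0,0,0,0,0],[0,0,0,0,0,0,0]]]'; python3 -m pendant '[[[0,0,0,0,0,0,0],[0,0,0,0,0,0,0],[0,0,0,-4,0,0,0],[0,0,0,-30,0,0,0],[0,0,0,-60,0,0,0]]]'; python3 -m pendant '[[[0,20,0,-20,0,0,0],[0,60,3,-40,0,0,0],[0,100,6,-40,0,0,0],[0,140,10,-40,0,0,0],[0,180,14,-40,0,0,0]]]'; python3 -m pendant '[[[0,40,3,0,0,0,0],[0,80,6,0,0,0,0],[0,98,7,0,0,0,0],[0,98,7,0,0,0,0],[0,98,7,0,0,0,0]]]'
python3 - <<'E'
from h import *
T=pose();print(T[:3,3]); im,c=snap("wrist","w8.png"); a=im[:,:,::-1]; im2,_=snap("side")
print(proj([[.5409,.1898,.2844]],c))
cv2.imwrite("pics/p3.png",np.hstack([cv2.resize(a[100:350,120:520],(480,300)),cv2.resize(im2[110:230,250:370,::-1],(300,300))]))
E
```

```text
time_s: 14.72
eef_pos: [0.5202, -0.0899, 0.3306]
eef_rot: [-0.0, 0.706, 0.708, -0.0]
wrist_force: [0.4, -0.3, 0.4]
opening: 0.797
grasp_force: 0.0
time_s: 15.13
eef_pos: [0.5205, -0.0912, 0.3326]
eef_rot: [0.001, 0.707, 0.707, 0.0]
wrist_force: [-2.7, -0.2, 6.5]
opening: 0.368
grasp_force: 58.1
time_s: 15.55
eef_pos: [0.5189, -0.0906, 0.3889]
eef_rot: [-0.003, 0.707, 0.707, -0.001]
wrist_force: [0.4, -0.5, -3.1]
opening: 0.365
grasp_force: 59.6
time_s: 15.97
eef_pos: [0.5337, 0.0907, 0.4315]
eef_rot: [0.0, 0.707, 0.707, 0.0]
wrist_force: [1.2, -0.6, -3.7]
opening: 0.368
grasp_force: 59.2
time_s: 16.38
eef_pos: [0.5406, 0.1881, 0.4303]
eef_rot: [-0.0, 0.706, 0.708, -0.001]
wrist_force: [0.3, 0.6, -2.7]
opening: 0.366
grasp_force: 59.0
[0.54059902 0.18813402 0.4302526 ]
[[322.99814149 287.74514205]]
```

View pics/p3.png

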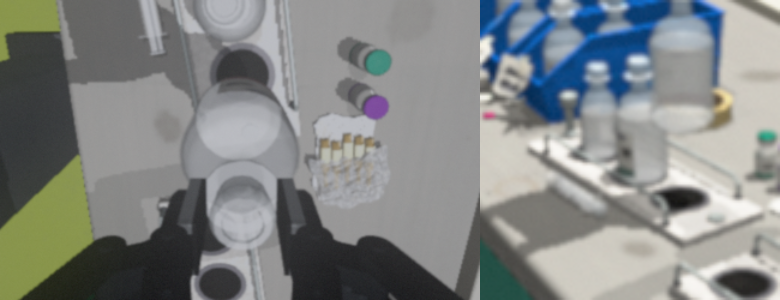

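The large bottle hangs upright over the near pad, with clearance to the medium one. Lowering.

```bash
python3 -m pendant '[[[0,-1,0,35,0,0,0],[0,-1,0,65,0,0,0],[0,-1,0,82,0,0,0],[0,-1,0,90,0,0,0],[0,-1,0,95,0,0,0]]]';python3 -m pendant '[[[0,0,0,0,0,0,0],[0,0,0,1,0,0,0],[0.2,0,0,1,0,0,0],[0.38,0,0,1,0,0,0],[0.45,0,0,1,0,0,0]]]'; python3 -m pendant '[[[0.6,0,0,0,0,0,0],[0.8,0,0,0,0,0,0],[0.8,0,0,-10,0,0,0],[0.8,0,0,-40,0,0,0],[0.8,0,0,-80,0,0,0]]]'
python3 -m pendant '[[[0.8,0,0,-40,0,0,0],[0.8,0,0,-70,0,0,0],[0.8,0,0,-95,0,0,0],[0.8,0,0,-95,0,0,0],[0.8,0,0,-95,0,0,0]]]'
python3 - <<'E'
from h import *
print(pose()[:3,3]); im,c=snap("wrist","w9.png"); a=im[:,:,::-1].copy(); im2,_=snap("side")
print(proj([[.5409,.1898,.184],[.5291,.2729,.162],[.5173,.3561,.130],[.5085,.421,.068]],c))
cv2.imwrite("pics/w9v.png",np.hstack([cv2.resize(a[0:300,200:420],(440,600)),cv2.resize(im2[110:310,250:370,::-1],(360,600))]))
E
```

```text
time_s: 16.9
eef_pos: [0.5409, 0.1848, 0.3344]
eef_rot: [-0.001, 0.708, 0.706, -0.001]
wrist_force: [0.1, -0.5, -2.6]
opening: 0.367
grasp_force: 59.4
time_s: 17.32
eef_pos: [0.5415, 0.1861, 0.3361]
eef_rot: [0.001, 0.707, 0.707, 0.001]
wrist_force: [0.2, -0.4, -0.3]
opening: 0.448
grasp_force: 0.0
time_s: 17.73
eef_pos: [0.54, 0.1859, 0.4129]
eef_rot: [-0.002, 0.707, 0.707, -0.003]
wrist_force: [0.9, 0.2, 0.4]
opening: 0.803
grasp_force: 0.0
time_s: 18.15
eef_pos: [0.541, 0.1861, 0.5126]
eef_rot: [0.002, 0.707, 0.707, 0.002]
wrist_force: [-0.5, -0.2, -1.3]
opening: 0.803
grasp_force: 0.0
[0.54101742 0.18607507 0.51264929]
[[319.70781386 180.6498677 ]
 [307.92449142  95.73667095]
 [296.54017053  11.23258326]
 [291.51064061 -36.85776042]]
```

View pics/w9v.png

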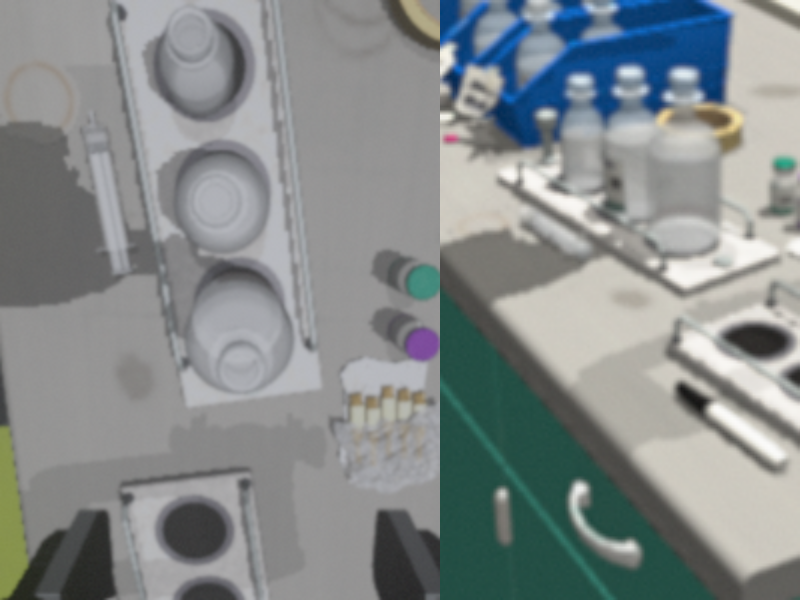

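All three stand upright within about 4 mm of their targets: large cap at (320.5,181), medium (307.5,100), small (295.5,15). The marker and syringe lie where they were, and the gripper is clear. Handing in.

```bash
python3 -c "
from bench import ctrl
print(ctrl.hand_in())"
```

```text
the job is handed in; nothing more can be done
None
```

The job is handed in with no result reported back: in the last pictures the small, medium and large bottles stand upright on the round rack in order from the post, each within about 4 mm of its pad centre, with the marker and syringe untouched.

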